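# Sort the loose pipe couplings into the spares tote of the water purifier

### The arm

A 6-joint arm with a two-finger parallel gripper is mounted at the origin on the work surface. World frame = base frame: x ahead of the robot, y to its left, z up, the work surface at z = 0. Lengths are in m, angles in rad, forces in N, time in s.
With the tool pointing down it reaches from about 0.375 to 0.975 m from the base axis. Payload 3.8 kg.
Tool frame: the origin (TCP) lies at the very end of the fingers, on their centre line; the grasp point (between the pads) lies 19 mm behind it; z points along the fingers, y is the line along which they close (so a half turn about z gives the same grasp; the last joint's range is limited). The gripper opens to 85 mm and grips with 20 to 120 N. Pads are 22 mm wide; open, the fingers measure 114 mm over their backs; the gripper's body (76 mm by 85 mm) begins 54 mm behind the grasp point. The pads swing forward as they close: fully open they stand 13 mm farther back than shut.
Start: joints at [1.23, 0.264, 1.604, -0, 1.274, -0.037], TCP at [0.202, 0.644, 0.231] pointing down, gripper open.
Joint ranges: [-2.63, 2.63], [-0.94, 2.18], [0.31, 2.57], [-1.31, 4.45], [0, 2.66], [-2.55, 2.55]. Speed limits (rad/s): [2.57, 2.57, 3.14, 3.14, 3.14, 3.14].

### API

Orientations are given as a rotation vector (axis times angle).
In Python, from workcell import monitor, viewer, workorder gives the robot as it stands.
- The arm moves only by the tool jog_arm, never from a script. Its argument "commands" is a list of rows, each an object with "travel": the shift along the tool's x, y, z in mm, a list of three; "rot": the turn, a rotation vector about the tool's x, y, z in degrees, a list of three; "claw": the closure in counts, from 0 (fully open) to 255 (shut). A call has exactly 5 rows; each row shifts and turns the commanded pose from where the row before left it, along the tool's axes as they then stand; what a row does not reach is not made up. A row lasts 1/10 s, in which the tool goes at most 50 mm and 8.59 degrees, less where a joint would pass 70% of its speed; a pose out of reach is approached as far as the arm can. A call is refused whole if a number of a shift passes 50 or a number of a turn 8.59, either way. A call with a gripper value outside its range is refused whole. The fingers move at their own pace and stop on an object; "force" is the grip in N (left out, the last holds). Time passes only in rows, so rows that do not move let the fingers close, or fill a call up. It gives the time, the measured TCP pose, the force, the opening and the grip force at its end, in the units of the state.
- monitor.read_state(): the state, without advancing time (a new reading comes with each control period).
- viewer.read_camera(name): name is "scene" or "top"; returns a dict with "color" (480x640x3 uint8, blue, green, red), "camera_matrix" (3x3 intrinsics, pixels), "R" (3x3) and "t" (3): a world point X has camera coordinates R X + t. Camera axes: x right, y down, z forward; pixel columns grow to the right and rows downward; lengths in m; the calibration is good to about 2 mm. A picture is of the moment at which its call begins. There is no depth.
- workorder.finish_job(): hands the job in; it is judged then, once.
The state is a dict: "time": time; "q": joint angles; "joint_vel": joint speeds; "joint_torque": joint torques, N m; "tool_pos": TCP position; "tcp_rot": TCP orientation; "wrist_force": force on the tool from outside, world axes, zero at the start; "torque": the same for the moment, N m; "width": opening from 0.0 (shut) to 1.0 (fully open); "grip_force": force on a finger pad.
Only numpy, scipy, OpenCV 4.12 (cv2) and the standard library are available. Lean on these libraries where they do the work, as an engineer would, in place of code of your own. Each camera call takes 0.05 s, during which the arm holds its last target. There are 200 camera calls.

### The job

Put the two steel pipe couplings that stand loose on the bench away in the divided grey tote: the large one in the widest compartment and the small one in the narrowest. Set each down upright on the compartment's floor without dropping it, let go, and leave the medium coupling standing in its own compartment.

Things in the scene. Friction and masses are not known exactly. Their poses are not given: they have to be found in the camera images.
- tote: Grey open tote, fixed, any yaw. Outside 112 (its x) by 272 (its y), 30 mm high; walls and floor 4 mm, floor top at z = 4 mm. Two dividers make 3 compartments in a row along y, each 104 mm long in x, centred on x = 0: narrowest 68 mm wide, centre y = -98 mm; widest 104 mm, centre y = -8 mm; medium 84 mm, centre y = +90 mm, holding the medium coupling. Origin: centre of the underside, z up.
- coupling_large: Large plain steel pipe coupling, upright: hexagonal foot 60 mm across flats (69 over corners), 20 mm high, then a round body 46 mm in diameter up to the top at 76 mm. About 360 g. Grip the round body from above, any yaw. Origin: centre of the underside; z up the tube. Stands on the bench to the tote's left (+y), among an elbow and a low hexagonal cap that are not part of the job.
- coupling_small: Small plain steel pipe coupling, upright: hexagonal foot 40 mm across flats (46 over corners), 14 mm high, then a round body 28 mm in diameter up to the top at 64 mm. About 130 g. Grip the round body from above, any yaw. Origin: centre of the underside; z up the tube. Stands on the bench to the tote's left (+y), among an elbow and a low hexagonal cap that are not part of the job.
- coupling_medium: Medium plain steel pipe coupling, upright: hexagonal foot 50 mm across flats (58 over corners), 17 mm high, then a round body 36 mm in diameter up to the top at 70 mm. About 220 g. Grip the round body from above, any yaw. Origin: centre of the underside; z up the tube. Already stands in the tote's medium compartment and stays there.
Not all that is in view belongs to the job. What is shaped like the coupling_small but purple or yellow is not meant.

How it is judged:
At the end, for the whole second after the job is handed in: The large coupling stands in the widest compartment, the small one in the narrowest and the medium one in its own, anywhere within the walls: each foot on the compartment's floor (underside within 10 mm of the tote's underside in height), upright within 10 degrees, released and at rest (x of coupling_large in the frame of tote between -0.036 and 0.036 m and y of coupling_large in the frame of tote between -0.038 and 0.022 m and z of each of coupling_large, coupling_small, coupling_medium in the frame of tote below 0.01 m and angle between each of coupling_large, coupling_small, coupling_medium's own z axis and vertical below 0.17 rad and linear speed of each of coupling_large, coupling_small, coupling_medium below 0.03 m/s and x of coupling_small in the frame of tote between -0.036 and 0.036 m and y of coupling_small in the frame of tote between -0.118 and -0.078 m and x of coupling_medium in the frame of tote between -0.036 and 0.036 m and y of coupling_medium in the frame of tote between 0.064 and 0.116 m); the robot touches nothing.
It fails at once if a coupling is in the air (more than 40 mm above the bench) without being held by the fingers: dropped or thrown ((height (world z) of coupling_large above 0.04 m and contact force between the fingers and coupling_large below 0.2 N) or (height (world z) of coupling_small above 0.04 m and contact force between the fingers and coupling_small below 0.2 N)).
It also fails if it takes over 58 s, if anything falls off the work surface, if the arm or the gripper's body presses on something with over 40 N, if the wrist force passes 120 N, or if a joint passes its speed limit or range.

## Working session

There is one attempt and no reset: what is moved stays moved. The work goes in short steps, Python scripts to look and compute and a tool call to move; the robot and the scene stay as the last step left them, time stands still between calls to the robot, and variables do not carry over. Pictures are saved under pics/ and viewed, at most 10 in all, crops included, and the job is handed in when it is done.

Besides the shell and the picture viewer there is one more tool, called after "Call:" as name([rows], argument=value, ...), one row to a line, values as JSON. jog_arm: Moves the arm, as the interface text tells. Its arguments: {"type":"object","properties":{"commands":{"type":"array","items":{"type":"object","properties":{"travel":{"type":"array","items":{"type":"number"}},"rot":{"type":"array","items":{"type":"number"}},"claw":{"type":"number"}}}},"force":{"type":"number"}},"required":["commands"]}

```bash
mkdir -p pics
python3 - <<'E'
from workcell import monitor, viewer
import cv2, numpy as np, pickle
s=monitor.read_state(); print({k:np.round(s[k],3) for k in ('time','tool_pos','tcp_rot','width','wrist_force')})
for n in ('scene','top'):
    c=viewer.read_camera(n); cv2.imwrite(f'pics/{n}0.png',c['color']); pickle.dump(c,open(n+'.pkl','wb'))
    print(n,np.round(c['camera_matrix'],1).tolist(),np.round(c['R'],3).tolist(),np.round(c['t'],3))
E
```

```text
{'time': np.float64(0.0), 'tool_pos': array([0.202, 0.643, 0.23 ]), 'tcp_rot': array([-4.750e-01, -3.105e+00,  3.000e-03]), 'width': np.float64(1.0), 'wrist_force': array([ 0.136, -0.367, -0.129])}
scene [[490.0, 0.0, 307.8], [0.0, 490.0, 233.0], [0.0, 0.0, 1.0]] [[-0.878, 0.479, 0.015], [0.238, 0.463, -0.854], [-0.416, -0.746, -0.52]] [ 0.476 -0.107  1.22 ]
top [[554.0, 0.0, 313.5], [0.0, 554.0, 237.8], [0.0, 0.0, 1.0]] [[0.019, -1.0, 0.014], [-0.994, -0.021, -0.108], [0.109, -0.012, -0.994]] [0.015 0.536 1.091]
```

View pics/scene0.png

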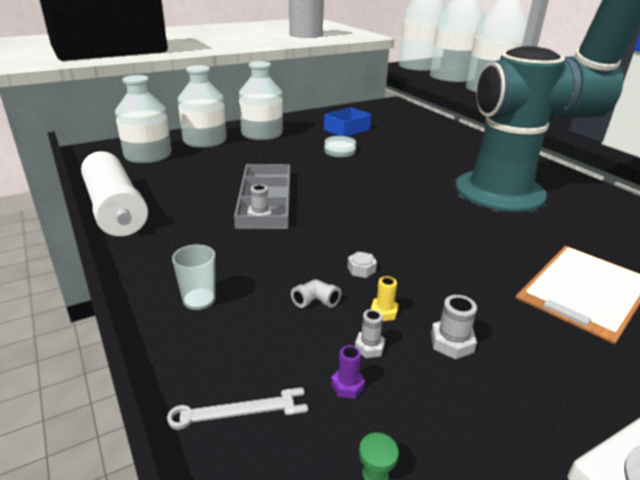

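View pics/top0.png

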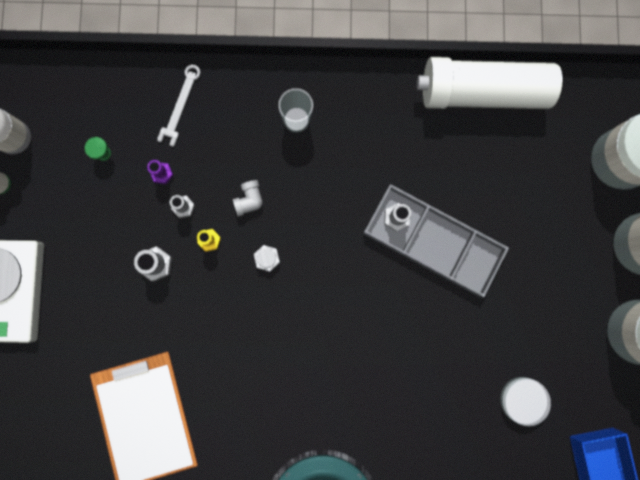

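Scene: the large coupling is at (457,325) and the tote at (264,196). The small-shaped candidates are purple (348,372), grey (371,333) and yellow (386,299). Grey is the one meant, because purple and yellow are excluded. In the top view, large is at (152,264), small grey at (181,206), yellow at (208,240), purple at (160,171), the cap at (266,258) and the tote's corners at about (391,186), (507,247), (484,296) and (366,234). I'll confirm in enlarged crops.

Run:
```python
import cv2
a=cv2.imread('pics/top0.png')
cv2.imwrite('pics/c1.png',cv2.resize(a[150:290,120:290],None,fx=4,fy=4,interpolation=cv2.INTER_CUBIC))
cv2.imwrite('pics/c2.png',cv2.resize(a[180:305,355:515],None,fx=4,fy=4,interpolation=cv2.INTER_CUBIC))
```

```text
(no output)
```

View pics/c1.png

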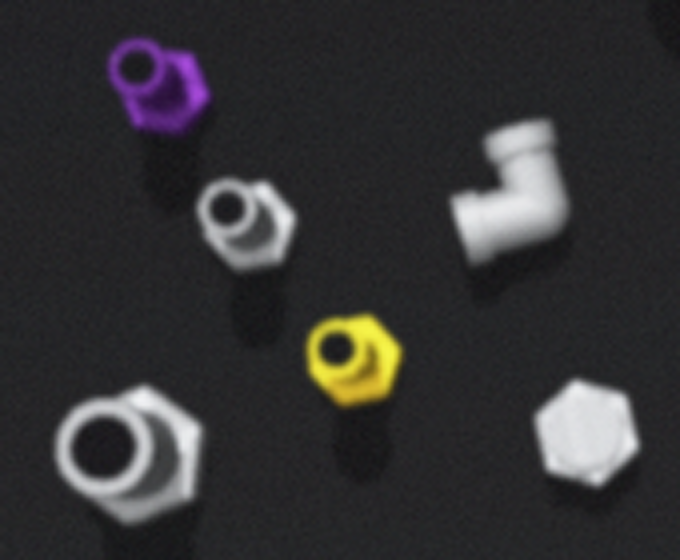

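View pics/c2.png

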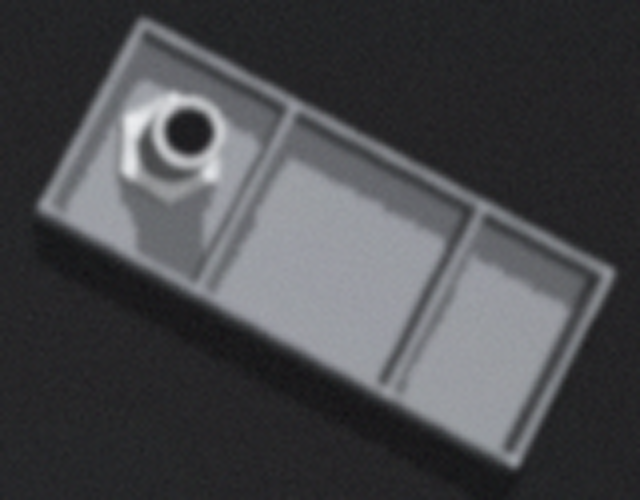

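The crop shows the grey small coupling at crop (229,209), with the purple one at (137,67), the yellow one at (338,349) and the large one at (104,447). The tote's rim corners in its crop are (141,17), (614,271), (515,468) and (40,210). The medium coupling is at the left end and the narrowest compartment at the right.

```bash
cat > geo.py <<'E'
import numpy as np, pickle
def cam(n): return pickle.load(open(f'{n}.pkl','rb'))
def back(c,u,v,z):
    R,t=np.array(c['R']),np.array(c['t']); d=R.T@np.linalg.inv(c['camera_matrix'])@[u,v,1]; o=-R.T@t
    return o+d*(z-o[2])/d[2]
def proj(c,X):
    p=c['camera_matrix']@(np.array(c['R'])@X+c['t']); return p[:2]/p[2]
E
python3 - <<'E'
from geo import *
from scipy.spatial.transform import Rotation as Ro
from workcell import monitor
T=cam('top');S=cam('scene')
for n,u,v,z in [('large',104,447,.076),('small',229,209,.064),('yellow',338,349,.064),('purple',137,67,.064),('cap',586,433,.02)]:
    X=back(T,120+u/4-.4,150+v/4-.4,z); print(n,np.round(X,4),np.round(proj(S,X)))
C=np.array([back(T,355+u/4-.4,180+v/4-.4,.03) for u,v in [(141,17),(614,271),(515,468),(40,210)]])
print(np.round(C,4),[np.round(np.linalg.norm(C[i]-C[i-1]),4) for i in range(4)],[np.round(proj(S,c)) for c in C])
o=C.mean(0); y=(C[0]+C[3]-C[1]-C[2]); y/=np.linalg.norm(y); print('o',o,'yaw y',y, 'yaw',np.degrees(np.arctan2(-y[0],y[1])))
for n,k in [('nar',-.098),('wid',-.008),('med',.09)]: print(n,np.round(o+k*y,4))
print(np.round(back(T,355+188/4-.4,180+131/4-.4,.074),4))
s=monitor.read_state();print(np.round(Ro.from_rotvec(s['tcp_rot']).as_matrix(),3))
E
```

```text
large [0.4787 0.3481 0.076 ] [459. 303.]
small [0.5977 0.2965 0.064 ] [372. 313.]
yellow [0.5297 0.2403 0.064 ] [386. 280.]
purple [0.6678 0.3451 0.064 ] [349. 351.]
cap [0.4942 0.1213 0.02  ] [361. 259.]
[[ 0.6503 -0.128   0.03  ]
 [ 0.5248 -0.3687  0.03  ]
 [ 0.4245 -0.317   0.03  ]
 [ 0.5498 -0.0772  0.03  ]] [np.float64(0.1126), np.float64(0.2715), np.float64(0.1129), np.float64(0.2705)] [array([233., 215.]), array([245., 164.]), array([289., 164.]), array([287., 215.])]
o [ 0.53733925 -0.22270869  0.03      ] yaw y [0.46271877 0.88650513 0.        ] yaw -27.56268413431944
nar [ 0.492  -0.3096  0.03  ]
wid [ 0.5336 -0.2298  0.03  ]
med [ 0.579  -0.1429  0.03  ]
[ 0.5848 -0.1446  0.074 ]
[[-0.954  0.299 -0.001]
 [ 0.299  0.954 -0.002]
 [ 0.    -0.002 -1.   ]]
```

Sizes, reach and the scene-camera cross-check all agree (tote 271x113 mm, scene pixels within 2). I'll take the large coupling first.

Call:
jog_arm([
  {"travel":[-36,-20,8],"rot":[0,0,0],"claw":0},
  {"travel":[-36,-20,8],"rot":[0,0,0],"claw":0},
  {"travel":[-36,-20,8],"rot":[0,0,0],"claw":0},
  {"travel":[-36,-20,8],"rot":[0,0,0],"claw":0},
  {"travel":[-36,-20,8],"rot":[0,0,0],"claw":0},
], force=60)

```text
time: 0.6
tool_pos: [0.3444, 0.4933, 0.1904]
tcp_rot: [-0.475, -3.105, 0.001]
wrist_force: [0.8, 0.9, 1.0]
width: 1.0
grip_force: 0.0
```

Call:
jog_arm([
  {"travel":[-36,-21,12],"rot":[0,0,0],"claw":0},
  {"travel":[-36,-21,12],"rot":[0,0,0],"claw":0},
  {"travel":[-36,-21,12],"rot":[0,0,0],"claw":0},
  {"travel":[-36,-21,12],"rot":[0,0,0],"claw":0},
  {"travel":[-28,-14,12],"rot":[0,0,0],"claw":0},
])

```text
time: 1.1
tool_pos: [0.4795, 0.3476, 0.1304]
tcp_rot: [-0.477, -3.105, 0.001]
wrist_force: [-0.1, 0.3, -0.1]
width: 0.999
grip_force: 0.0
```

Call:
jog_arm([
  {"travel":[0,0,22],"rot":[0,0,0],"claw":0},
  {"travel":[0,0,22],"rot":[0,0,0],"claw":0},
  {"travel":[0,0,22],"rot":[0,0,0],"claw":0},
  {"travel":[0,0,18],"rot":[0,0,0],"claw":0},
  {"travel":[0,0,10],"rot":[0,0,0],"claw":0},
])

```text
time: 1.6
tool_pos: [0.4771, 0.3487, 0.0349]
tcp_rot: [-0.475, -3.103, 0.004]
wrist_force: [-0.4, 0.2, -0.1]
width: 0.998
grip_force: 0.0
```

Call:
jog_arm([
  {"claw":60},
  {"claw":90},
  {"claw":120},
  {"claw":170},
  {"claw":170},
], force=60)

```text
$.commands[0]: bad value
```

Call:
jog_arm([
  {"travel":[0,0,0],"rot":[0,0,0],"claw":80},
  {"travel":[0,0,0],"rot":[0,0,0],"claw":120},
  {"travel":[0,0,0],"rot":[0,0,0],"claw":200},
  {"travel":[0,0,0],"rot":[0,0,0],"claw":200},
  {"travel":[0,0,0],"rot":[0,0,0],"claw":200},
], force=60)

```text
time: 2.1
tool_pos: [0.4796, 0.3505, 0.0387]
tcp_rot: [0.475, 3.103, 0.003]
wrist_force: [-1.2, -1.5, 4.3]
width: 0.525
grip_force: 61.7
```

Call:
jog_arm([
  {"travel":[0,0,-10],"rot":[0,0,0],"claw":200},
  {"travel":[0,0,-20],"rot":[0,0,0],"claw":200},
  {"travel":[0,0,-30],"rot":[0,0,0],"claw":200},
  {"travel":[0,0,-30],"rot":[0,0,0],"claw":200},
  {"travel":[0,0,-20],"rot":[0,0,0],"claw":200},
], force=80)

```text
time: 2.6
tool_pos: [0.4789, 0.3502, 0.1497]
tcp_rot: [0.475, 3.104, 0.002]
wrist_force: [-0.2, -0.4, -2.4]
width: 0.524
grip_force: 81.9
```

Call:
jog_arm([
  {"travel":[-8,-18,0],"rot":[0,0,0],"claw":200},
  {"travel":[-16,-38,0],"rot":[0,0,0],"claw":200},
  {"travel":[-16,-38,0],"rot":[0,0,0],"claw":200},
  {"travel":[-16,-38,0],"rot":[0,0,0],"claw":200},
  {"travel":[-16,-38,0],"rot":[0,0,0],"claw":200},
])

```text
time: 3.1
tool_pos: [0.4957, 0.1646, 0.1473]
tcp_rot: [-0.474, -3.105, 0.001]
wrist_force: [1.0, -0.3, -2.6]
width: 0.524
grip_force: 82.3
```

Call:
jog_arm([
  {"travel":[-16,-38,0],"rot":[0,0,0],"claw":200},
  {"travel":[-16,-38,0],"rot":[0,0,0],"claw":200},
  {"travel":[-16,-38,0],"rot":[0,0,0],"claw":200},
  {"travel":[-16,-38,0],"rot":[0,0,0],"claw":200},
  {"travel":[-16,-38,0],"rot":[0,0,0],"claw":200},
])

```text
time: 3.6
tool_pos: [0.5152, -0.0406, 0.1474]
tcp_rot: [-0.475, -3.105, -0.0]
wrist_force: [0.8, -0.2, -2.3]
width: 0.522
grip_force: 82.3
```

Call:
jog_arm([
  {"travel":[-16,-38,0],"rot":[0,0,0],"claw":200},
  {"travel":[-16,-38,0],"rot":[0,0,0],"claw":200},
  {"travel":[-16,-38,0],"rot":[0,0,0],"claw":200},
  {"travel":[-16,-38,0],"rot":[0,0,0],"claw":200},
  {"travel":[-10,-23,0],"rot":[0,0,0],"claw":200},
])

```text
time: 4.1
tool_pos: [0.5337, -0.231, 0.1474]
tcp_rot: [-0.478, -3.105, 0.001]
wrist_force: [0.4, 1.2, -2.8]
width: 0.519
grip_force: 82.3
```

Run:
```python
from workcell import monitor, viewer
import cv2, numpy as np
s=monitor.read_state(); print(np.round(s['tool_pos'],4),s['grip_force'])
a=viewer.read_camera('top')['color'][150:310,340:530]; b=viewer.read_camera('scene')['color'][120:260,190:340]
f=lambda i:cv2.resize(i,(400,int(i.shape[0]*400/i.shape[1])),interpolation=cv2.INTER_CUBIC)
a,b=f(a),f(b); h=min(len(a),len(b)); cv2.imwrite('pics/p1.png',np.hstack([a[:h],b[:h]]))
```

```text
[ 0.5337 -0.231   0.1474] 82.33356356620789
```

View pics/p1.png

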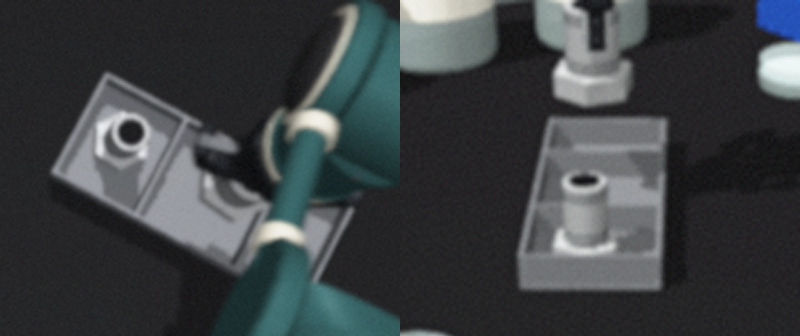

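The large coupling is held upright over the widest compartment: in the left crop its foot is at (230,190), and in the right crop it sits well above the tote. I'll lower it.

Call:
jog_arm([
  {"travel":[0,0,20],"rot":[0,0,0],"claw":200},
  {"travel":[0,0,25],"rot":[0,0,0],"claw":200},
  {"travel":[0,0,25],"rot":[0,0,0],"claw":200},
  {"travel":[0,0,20],"rot":[0,0,0],"claw":200},
  {"travel":[0,0,8],"rot":[0,0,0],"claw":200},
])

```text
time: 4.7
tool_pos: [0.5318, -0.2262, 0.0466]
tcp_rot: [-0.474, -3.1, -0.003]
wrist_force: [-0.6, -0.1, -2.8]
width: 0.523
grip_force: 82.5
```

Call:
jog_arm([
  {"travel":[0,0,2],"rot":[0,0,0],"claw":200},
  {"travel":[0,0,2],"rot":[0,0,0],"claw":200},
  {"travel":[0,0,1],"rot":[0,0,0],"claw":200},
  {"travel":[0,0,0],"rot":[0,0,0],"claw":200},
  {"travel":[0,0,0],"rot":[0,0,0],"claw":200},
])

```text
time: 5.2
tool_pos: [0.5348, -0.2286, 0.0452]
tcp_rot: [0.475, 3.104, -0.001]
wrist_force: [-0.2, -0.4, -2.8]
width: 0.521
grip_force: 82.5
```

Call:
jog_arm([
  {"travel":[0,0,1],"rot":[0,0,0],"claw":200},
  {"travel":[0,0,1],"rot":[0,0,0],"claw":200},
  {"travel":[0,0,1],"rot":[0,0,0],"claw":200},
  {"travel":[0,0,0],"rot":[0,0,0],"claw":200},
  {"travel":[0,0,0],"rot":[0,0,0],"claw":200},
])

```text
time: 5.7
tool_pos: [0.5346, -0.2285, 0.0429]
tcp_rot: [0.475, 3.105, -0.0]
wrist_force: [-3.2, 0.3, 6.6]
width: 0.518
grip_force: 83.8
```

Contact with the floor (+6.6 N). I'll release and rise.

Call:
jog_arm([
  {"travel":[0,0,0],"rot":[0,0,0],"claw":110},
  {"travel":[0,0,0],"rot":[0,0,0],"claw":80},
  {"travel":[0,0,0],"rot":[0,0,0],"claw":40},
  {"travel":[0,0,0],"rot":[0,0,0],"claw":40},
  {"travel":[0,0,0],"rot":[0,0,0],"claw":40},
])

```text
time: 6.2
tool_pos: [0.5342, -0.2282, 0.0412]
tcp_rot: [-0.475, -3.105, -0.0]
wrist_force: [1.0, -0.9, -0.6]
width: 0.844
grip_force: 0.0
```

Call:
jog_arm([
  {"travel":[0,0,-10],"rot":[0,0,0],"claw":40},
  {"travel":[0,0,-20],"rot":[0,0,0],"claw":40},
  {"travel":[0,0,-30],"rot":[0,0,0],"claw":40},
  {"travel":[0,0,-30],"rot":[0,0,0],"claw":40},
  {"travel":[0,0,-10],"rot":[0,0,0],"claw":40},
])

```text
time: 6.7
tool_pos: [0.5366, -0.2294, 0.1458]
tcp_rot: [0.474, 3.099, -0.003]
wrist_force: [0.6, -0.1, -0.4]
width: 0.846
grip_force: 0.0
```

Call:
jog_arm([
  {"travel":[7,36,0],"rot":[0,0,0],"claw":40},
  {"travel":[7,36,0],"rot":[0,0,0],"claw":40},
  {"travel":[7,36,0],"rot":[0,0,0],"claw":40},
  {"travel":[7,36,0],"rot":[0,0,0],"claw":40},
  {"travel":[7,36,0],"rot":[0,0,0],"claw":40},
])

```text
time: 7.2
tool_pos: [0.5542, -0.0446, 0.1408]
tcp_rot: [-0.476, -3.105, 0.0]
wrist_force: [1.0, 1.0, 0.6]
width: 0.846
grip_force: 0.0
```

Call:
jog_arm([
  {"travel":[7,36,0],"rot":[0,0,0],"claw":60},
  {"travel":[7,36,0],"rot":[0,0,0],"claw":60},
  {"travel":[7,36,0],"rot":[0,0,0],"claw":60},
  {"travel":[7,36,0],"rot":[0,0,0],"claw":60},
  {"travel":[7,36,0],"rot":[0,0,0],"claw":60},
])

```text
time: 7.7
tool_pos: [0.5746, 0.1377, 0.1407]
tcp_rot: [-0.475, -3.105, 0.0]
wrist_force: [-0.1, -0.3, 0.2]
width: 0.765
grip_force: 0.0
```

Call:
jog_arm([
  {"travel":[6,36,0],"rot":[0,0,0],"claw":60},
  {"travel":[6,36,0],"rot":[0,0,0],"claw":60},
  {"travel":[6,36,0],"rot":[0,0,0],"claw":60},
  {"travel":[5,32,0],"rot":[0,0,0],"claw":60},
  {"travel":[3,18,0],"rot":[0,0,0],"claw":60},
])

```text
time: 8.2
tool_pos: [0.5973, 0.2971, 0.1406]
tcp_rot: [-0.473, -3.105, -0.0]
wrist_force: [-0.1, -0.2, 0.1]
width: 0.763
grip_force: 0.0
```

Run:
```python
from workcell import monitor, viewer
import cv2, numpy as np
s=monitor.read_state(); print(np.round(s['tool_pos'],4))
a=viewer.read_camera('top')['color'][150:310,340:530]; b=viewer.read_camera('scene')['color'][230:410,290:500]
f=lambda i:cv2.resize(i,(400,int(i.shape[0]*400/i.shape[1])),interpolation=cv2.INTER_CUBIC)
a,b=f(a),f(b); h=min(len(a),len(b)); cv2.imwrite('pics/p2.png',np.hstack([a[:h],b[:h]]))
```

```text
[0.5973 0.2971 0.1406]
```

View pics/p2.png

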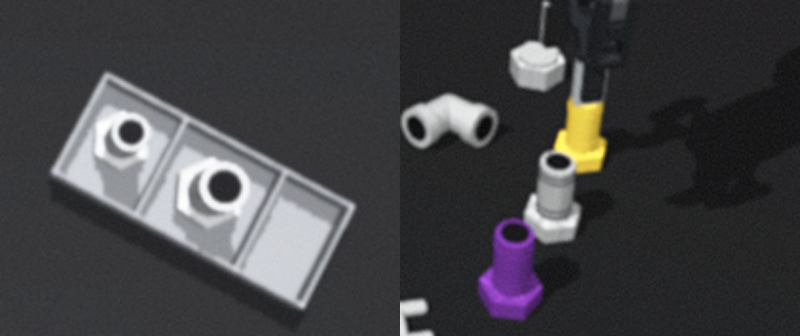

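The large coupling stands upright in the widest compartment (left crop, (210,190)). The fingertip seen in the scene crop at (590,100) looks shifted, so I'll check it against the projection.

Run:
```python
from geo import *
S=cam('scene');y=np.array([.299,.954,0])
f=lambda X:np.round((proj(S,np.array(X))-[290,230])*400/210)+[400,0]
p=np.array([.5973,.2971,.1406])
for z in (0,.015,.03): print(f(p+[0,0,z]),[f(p+[0,0,z]+k*y) for k in (-.05,-.033,.033,.05)])
print(f([.5977,.2965,.064]),f([.5297,.2403,.064]))
```

```text
[565.  78.] [array([545.,  40.]), array([552.,  52.]), array([580., 105.]), array([588., 120.])]
[567.  61.] [array([547.,  24.]), array([553.,  36.]), array([582.,  88.]), array([591., 102.])]
[569.  43.] [array([548.,   7.]), array([555.,  19.]), array([584.,  70.]), array([593.,  84.])]
[556. 159.] [584.  95.]
```

The view matches the projection: fingers expected near (585,100) and (546,40), and the coupling sits between them. I'll descend.

Call:
jog_arm([
  {"travel":[0,0,22],"rot":[0,0,0],"claw":60},
  {"travel":[0,0,26],"rot":[0,0,0],"claw":60},
  {"travel":[0,0,26],"rot":[0,0,0],"claw":60},
  {"travel":[0,0,22],"rot":[0,0,0],"claw":60},
  {"travel":[0,0,13],"rot":[0,0,0],"claw":60},
])

```text
time: 8.8
tool_pos: [0.5958, 0.2924, 0.0297]
tcp_rot: [-0.476, -3.102, 0.004]
wrist_force: [-0.5, -0.8, -1.2]
width: 0.762
grip_force: 0.0
```

Call:
jog_arm([
  {"travel":[0,0,0],"rot":[0,0,0],"claw":140},
  {"travel":[0,0,0],"rot":[0,0,0],"claw":170},
  {"travel":[0,0,0],"rot":[0,0,0],"claw":240},
  {"travel":[0,0,0],"rot":[0,0,0],"claw":240},
  {"travel":[0,0,0],"rot":[0,0,0],"claw":240},
], force=50)

```text
time: 9.3
tool_pos: [0.5987, 0.2951, 0.0339]
tcp_rot: [0.475, 3.103, 0.002]
wrist_force: [0.1, -0.5, 2.9]
width: 0.31
grip_force: 49.4
```

Call:
jog_arm([
  {"travel":[0,0,-10],"rot":[0,0,0],"claw":240},
  {"travel":[0,0,-20],"rot":[0,0,0],"claw":240},
  {"travel":[0,0,-30],"rot":[0,0,0],"claw":240},
  {"travel":[0,0,-30],"rot":[0,0,0],"claw":240},
  {"travel":[0,0,-25],"rot":[0,0,0],"claw":240},
], force=60)

```text
time: 9.8
tool_pos: [0.5977, 0.2949, 0.1497]
tcp_rot: [0.475, 3.104, 0.001]
wrist_force: [0.9, -0.6, -0.8]
width: 0.304
grip_force: 59.0
```

Call:
jog_arm([
  {"travel":[-3,-20,0],"rot":[0,0,0],"claw":240},
  {"travel":[-5,-38,0],"rot":[0,0,0],"claw":240},
  {"travel":[-5,-38,0],"rot":[0,0,0],"claw":240},
  {"travel":[-5,-38,0],"rot":[0,0,0],"claw":240},
  {"travel":[-5,-38,0],"rot":[0,0,0],"claw":240},
])

```text
time: 10.3
tool_pos: [0.5661, 0.1214, 0.1461]
tcp_rot: [-0.474, -3.103, 0.002]
wrist_force: [-0.2, 0.1, -0.3]
width: 0.309
grip_force: 59.2
```

Call:
jog_arm([
  {"travel":[-5,-38,0],"rot":[0,0,0],"claw":240},
  {"travel":[-5,-38,0],"rot":[0,0,0],"claw":240},
  {"travel":[-5,-38,0],"rot":[0,0,0],"claw":240},
  {"travel":[-5,-38,0],"rot":[0,0,0],"claw":240},
  {"travel":[-5,-38,0],"rot":[0,0,0],"claw":240},
])

```text
time: 10.8
tool_pos: [0.5328, -0.0669, 0.1462]
tcp_rot: [-0.475, -3.103, 0.001]
wrist_force: [0.1, 0.2, -1.3]
width: 0.309
grip_force: 59.2
```

Call:
jog_arm([
  {"travel":[-5,-38,0],"rot":[0,0,0],"claw":240},
  {"travel":[-5,-38,0],"rot":[0,0,0],"claw":240},
  {"travel":[-5,-38,0],"rot":[0,0,0],"claw":240},
  {"travel":[-5,-38,0],"rot":[0,0,0],"claw":240},
  {"travel":[-4,-30,0],"rot":[0,0,0],"claw":240},
])

```text
time: 11.3
tool_pos: [0.5011, -0.2479, 0.1462]
tcp_rot: [-0.477, -3.103, -0.0]
wrist_force: [0.3, 0.0, -0.8]
width: 0.311
grip_force: 59.2
```

Call:
jog_arm([
  {"travel":[-3,-20,0],"rot":[0,0,0],"claw":240},
  {"travel":[-3,-20,0],"rot":[0,0,0],"claw":240},
  {"travel":[-3,-14,0],"rot":[0,0,0],"claw":240},
  {"travel":[-1,-8,0],"rot":[0,0,0],"claw":240},
  {"travel":[0,0,0],"rot":[0,0,0],"claw":240},
])

```text
time: 11.8
tool_pos: [0.4938, -0.3086, 0.1468]
tcp_rot: [-0.477, -3.104, -0.001]
wrist_force: [-0.7, 0.4, -2.4]
width: 0.31
grip_force: 59.2
```

Run:
```python
from workcell import monitor, viewer
import cv2, numpy as np
s=monitor.read_state(); print(np.round(s['tool_pos'],4))
a=viewer.read_camera('top')['color'][150:310,340:530]; b=viewer.read_camera('scene')['color'][90:230,190:340]
f=lambda i:cv2.resize(i,(400,int(i.shape[0]*400/i.shape[1])),interpolation=cv2.INTER_CUBIC)
a,b=f(a),f(b); h=min(len(a),len(b)); cv2.imwrite('pics/p3.png',np.hstack([a[:h],b[:h]]))
```

```text
[ 0.4938 -0.3086  0.1468]
```

View pics/p3.png

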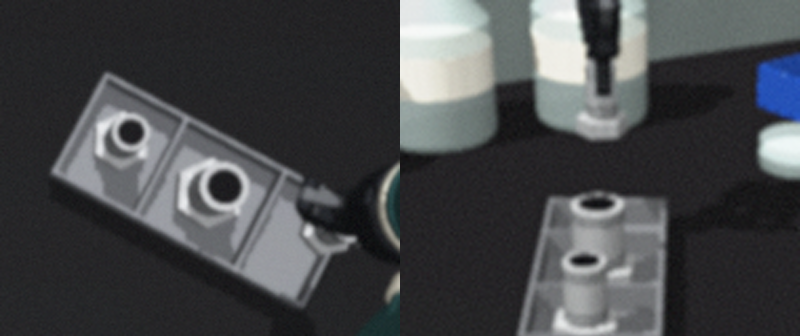

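The small coupling hangs upright over the narrowest compartment (left crop (325,240), shifted outward by its height). I'll lower it.

Call:
jog_arm([
  {"travel":[0,0,20],"rot":[0,0,0],"claw":240},
  {"travel":[0,0,25],"rot":[0,0,0],"claw":240},
  {"travel":[0,0,25],"rot":[0,0,0],"claw":240},
  {"travel":[0,0,20],"rot":[0,0,0],"claw":240},
  {"travel":[0,0,10],"rot":[0,0,0],"claw":240},
])

```text
time: 12.4
tool_pos: [0.4934, -0.306, 0.0451]
tcp_rot: [-0.473, -3.102, -0.003]
wrist_force: [-0.6, 0.5, -0.9]
width: 0.309
grip_force: 59.2
```

Call:
jog_arm([
  {"travel":[0,0,2],"rot":[0,0,0],"claw":240},
  {"travel":[0,0,2],"rot":[0,0,0],"claw":240},
  {"travel":[0,0,1],"rot":[0,0,0],"claw":240},
  {"travel":[0,0,0],"rot":[0,0,0],"claw":240},
  {"travel":[0,0,0],"rot":[0,0,0],"claw":240},
])

```text
time: 12.9
tool_pos: [0.4951, -0.3084, 0.0432]
tcp_rot: [0.475, 3.104, -0.001]
wrist_force: [0.1, -0.7, -0.5]
width: 0.309
grip_force: 59.2
```

Call:
jog_arm([
  {"travel":[1,-1,1],"rot":[0,0,0],"claw":240},
  {"travel":[1,0,1],"rot":[0,0,0],"claw":240},
  {"travel":[0,0,1],"rot":[0,0,0],"claw":240},
  {"travel":[0,0,0],"rot":[0,0,0],"claw":240},
  {"travel":[0,0,0],"rot":[0,0,0],"claw":240},
])

```text
time: 13.4
tool_pos: [0.4922, -0.3084, 0.0392]
tcp_rot: [-0.475, -3.105, -0.0]
wrist_force: [0.6, -0.7, 0.0]
width: 0.309
grip_force: 59.2
```

Call:
jog_arm([
  {"travel":[0,0,1],"rot":[0,0,0],"claw":240},
  {"travel":[0,0,1],"rot":[0,0,0],"claw":240},
  {"travel":[0,0,0],"rot":[0,0,0],"claw":240},
  {"travel":[0,0,0],"rot":[0,0,0],"claw":240},
  {"travel":[0,0,0],"rot":[0,0,0],"claw":240},
])

```text
time: 13.9
tool_pos: [0.4926, -0.3085, 0.0379]
tcp_rot: [0.475, 3.105, -0.0]
wrist_force: [-1.0, 0.6, 5.8]
width: 0.31
grip_force: 59.9
```

Contact with the floor (+5.8 N). I'll open only partly, because the large coupling is close by, and rise.

Call:
jog_arm([
  {"travel":[0,0,0],"rot":[0,0,0],"claw":165},
  {"travel":[0,0,0],"rot":[0,0,0],"claw":140},
  {"travel":[0,0,0],"rot":[0,0,0],"claw":110},
  {"travel":[0,0,0],"rot":[0,0,0],"claw":110},
  {"travel":[0,0,0],"rot":[0,0,0],"claw":110},
])

```text
time: 14.4
tool_pos: [0.4922, -0.3084, 0.0371]
tcp_rot: [-0.475, -3.105, -0.0]
wrist_force: [-0.1, -0.6, 1.7]
width: 0.57
grip_force: 0.0
```

Call:
jog_arm([
  {"travel":[0,0,-10],"rot":[0,0,0],"claw":110},
  {"travel":[0,0,-25],"rot":[0,0,0],"claw":110},
  {"travel":[0,0,-30],"rot":[0,0,0],"claw":110},
  {"travel":[0,0,-30],"rot":[0,0,0],"claw":110},
  {"travel":[0,0,-30],"rot":[0,0,0],"claw":110},
])

```text
time: 14.9
tool_pos: [0.4923, -0.3084, 0.1642]
tcp_rot: [0.475, 3.105, -0.0]
wrist_force: [-0.2, 0.6, 0.1]
width: 0.569
grip_force: 0.0
```

Call:
jog_arm([
  {"travel":[10,40,-10],"rot":[0,0,0],"claw":110},
  {"travel":[10,40,-10],"rot":[0,0,0],"claw":110},
  {"travel":[10,40,0],"rot":[0,0,0],"claw":110},
  {"travel":[10,40,0],"rot":[0,0,0],"claw":110},
  {"travel":[10,40,0],"rot":[0,0,0],"claw":110},
])

```text
time: 15.4
tool_pos: [0.5045, -0.1012, 0.1835]
tcp_rot: [0.476, 3.104, -0.0]
wrist_force: [-0.1, 0.5, 0.9]
width: 0.568
grip_force: 0.0
```

Call:
jog_arm([
  {"travel":[10,40,0],"rot":[0,0,0],"claw":110},
  {"travel":[10,40,0],"rot":[0,0,0],"claw":110},
  {"travel":[0,10,0],"rot":[0,0,0],"claw":110},
  {"travel":[0,0,0],"rot":[0,0,0],"claw":110},
  {"travel":[0,0,0],"rot":[0,0,0],"claw":110},
])

```text
time: 15.9
tool_pos: [0.5124, -0.0114, 0.1827]
tcp_rot: [0.475, 3.105, -0.001]
wrist_force: [0.7, -0.5, -0.2]
width: 0.564
grip_force: 0.0
```

Run:
```python
from workcell import monitor, viewer
import cv2, numpy as np
a=viewer.read_camera('top')['color'][150:310,340:530]; b=viewer.read_camera('scene')['color'][110:250,190:340]
f=lambda i:cv2.resize(i,(400,int(i.shape[0]*400/i.shape[1])),interpolation=cv2.INTER_CUBIC)
a,b=f(a),f(b); h=min(len(a),len(b)); cv2.imwrite('pics/p4.png',np.hstack([a[:h],b[:h]]))
```

```text
(no output)
```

View pics/p4.png

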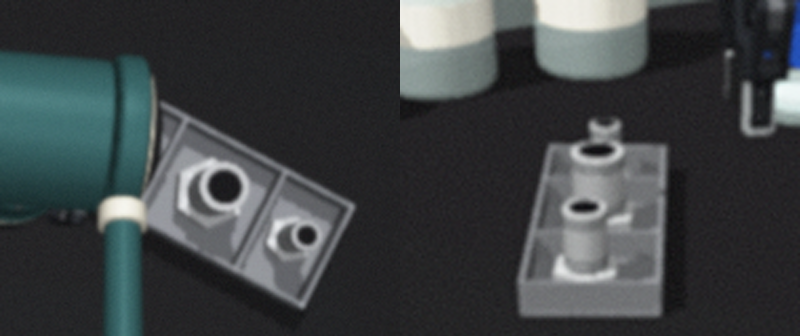

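All three couplings stand upright in their compartments: left crop, large at (210,190) and small at (293,240); right crop, medium at (585,240). The robot is clear of everything, so I'll hand the job in.

```bash
python3 -c "
from workcell import workorder
print(workorder.finish_job())"
```

```text
the job is handed in; nothing more can be done
None
```

The job is handed in: the large coupling stands upright in the widest compartment, the small one in the narrowest, and the medium one is still in its own; no score was returned.

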